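# Roll the tiles of a pan stand flush and hang the roller up

### The job

Take the hand roller out of its stand and roll it over the tiled pan stand with firm, steady pressure until all eight tiles are bedded flush with the oak rim; press the tiles only with the roller and don't bear down so hard that they crack. Then hang the roller back by its pins in the forks of its stand, let go, and leave the other things where they are.

Things in the scene. Friction and masses are not known exactly. Their poses are not given: they have to be found in the camera images.
- tile_board: tiled pan stand in the making: oak frame 148 (x) x 190 (y, its long side) x 22 mm high, held fast on a thin black non-slip mat (164 x 206 x 3 mm); it does not move. Origin: centre of the underside, on the worktop. Flat rim, top at z = 22 mm: 12 mm wide along the long sides, 18 mm at the two ends. Eight tiles lie inside it.
- board_top (a point): middle of the board at rim height. Glazed tiles round it, white and blue in turn, each 60 (x) x 35.5 (y) x 8 mm: column a at x = -32, b at x = +32 mm; rows 1 to 4 at y = -58, -19, +19, +58 mm. Each starts 3 to 4 mm proud of the rim on a stiff adhesive mat, moves only straight down, needs about 7 N to sink, stays where pressed and bottoms out flush with the rim.
- roller_stand: fixed stand: oak foot 136 (x) x 104 (y) x 14 mm, two dark steel Y forks at x = -53 and +53 mm, 7 mm thick. Origin: centre of the underside, on the worktop; x from fork to fork. Each fork is a V open upwards, 80 degrees between its arms, about 41 mm wide at its top 121 mm up. The roller's pins hang in the Vs with their axis 104 mm above the worktop (the roller's origin 26 mm above the stand's).
- roller: hand roller, 140 (x) x 48 (y) x 92 mm, 0.42 kg: black rubber wheel, 48 mm in diameter and 60 mm wide, turning freely on an axle along x in a steel yoke (arms at x = -34 and +34 mm) under a pale wooden grip. Origin: underside of the wheel; z from wheel to grip; it rolls along its y. Starts hanging in the stand. At both ends 10 mm steel pins (x = 36 to 64 mm) end in 18 mm wooden buttons.
- roller_grip (a point): centre of the roller's wooden grip, on the axis of the pins, 78 mm above the wheel's underside. The grip is 66 mm long (x), 24 mm wide (y: close the fingers along y, from above) and 28 mm high, with flat sides; the wheel's top is 30 mm below this point.
- roller_wheel (a joint): turning angle of the roller's wheel about its axle, rad; turns without end
- tile_a1 (a joint): how far tile a1 (column a, row 1) has been pressed down, m: 0 = 4 mm proud, 0.004 = flush with the rim
- tile_a2 (a joint): how far tile a2 (column a, row 2) has been pressed down, m: 0 = 4 mm proud, 0.004 = flush with the rim
- tile_a3 (a joint): how far tile a3 (column a, row 3) has been pressed down, m: 0 = 4 mm proud, 0.004 = flush with the rim
- tile_a4 (a joint): how far tile a4 (column a, row 4) has been pressed down, m: 0 = 4 mm proud, 0.004 = flush with the rim
- tile_b1 (a joint): how far tile b1 (column b, row 1) has been pressed down, m: 0 = 4 mm proud, 0.004 = flush with the rim
- tile_b2 (a joint): how far tile b2 (column b, row 2) has been pressed down, m: 0 = 4 mm proud, 0.004 = flush with the rim
- tile_b3 (a joint): how far tile b3 (column b, row 3) has been pressed down, m: 0 = 4 mm proud, 0.004 = flush with the rim
- tile_b4 (a joint): how far tile b4 (column b, row 4) has been pressed down, m: 0 = 4 mm proud, 0.004 = flush with the rim
- mug_a: bystander: olive-green mug, 86 x 118 x 96 mm; origin at the centre of its underside; leave it alone
- amber_bottle: bystander: small amber dropper bottle, 34 x 34 x 102 mm; origin at the centre of its underside; leave it alone
- tape_roll: bystander: roll of masking tape lying flat, 104 x 102 x 25 mm; origin at the centre of its underside; leave it alone
- tin_b: bystander: low food tin, 87 x 86 x 40 mm; origin at the centre of its underside; leave it alone

How it is judged:
By the outcome, as a careful person would: the job done as asked, in the order asked, and still so for the second after the job is handed in, with the robot touching nothing.
It also fails if it takes over 67 s, if anything falls off the work surface, if the arm or the gripper's body presses on something with over 40 N, if the wrist force passes 120 N, or if a joint passes its speed limit or range.

### The arm

A 6-joint arm with a two-finger parallel gripper is mounted at the origin on a cart in front of the work surface, level with it; the furniture and walls round the work are solid. World frame = base frame: x ahead of the robot, y to its left, z up, the work surface at z = 0. Lengths are in m, angles in rad, forces in N, time in s.
With the tool pointing down it reaches from about 0.35 to 0.85 m from the base axis. Payload 8.1 kg.
Tool frame: the origin (TCP) lies midway between the tips of the shut fingers; the grasp point (between the pads) lies 19 mm behind it (arm.grip_depth is the distance from the TCP to the grasp point, in m); z points along the fingers, y is the line along which they close (so a half turn about z gives the same grasp; the last joint's range is limited). The gripper opens to 93 mm and grips with 3 to 60 N. Pads are 15 mm wide; open, the fingers measure 128 mm over their backs; the gripper's body (75 mm by 188 mm) begins 65 mm behind the grasp point.
Start: joints at [-1.311, 0.13, 1.488, -0, 1.523, -0.085], TCP at [0.203, -0.565, 0.219] pointing down, gripper open.
Joint ranges: [-2.96, 2.96], [-0.89, 2.26], [0.02, 2.5], [-1.34, 4.48], [0, 2.73], [-2.66, 2.66]. Speed limits (rad/s): [2.39, 2.39, 2.79, 3.14, 3.14, 3.14].

### API

Orientations are given as a 3x3 rotation matrix whose columns are the frame's x, y, z axes.
In Python, from workcell import arm, vision, finish_job gives the robot as it stands. Calls block until the motion is done:
- arm.movep(position, orientation): joint-space move of the TCP to a pose.
- arm.move_linear(position, orientation=None, vel=0.15, max_force=None): straight line of the TCP; orientation=None keeps the orientation; vel is the mean speed in m/s. With max_force (N) it stops when the force on the tool has changed by that much, and returns True; else False.
- arm.goto_joints(angles): joint-space move.
- arm.gripper_to(opening, grasp_force=None): opening from 0.0 (shut) to 1.0 (fully open); grasp_force is the grip in N (None keeps the last); returns when the fingers have stopped.
- arm.pause(seconds).
- arm.ik(position, orientation): joint angles nearest the present ones, or None.
- arm.read_state(): the state.
- vision.capture(name): name is "scene" or "top" or "wrist"; returns a dict with "image" (480x640x3 uint8, red, green, blue), "range_z" (480x640 float32, m along the optical axis (not along the pixel's ray), 0 where there is no reading), "vfov" (degrees; the focal length in pixels is half the picture's height over the tangent of half this angle, whatever the lens; pixels are square), "cx", "cy" (the principal point, pixels), "k1" (the pictures are not rectified: a ray, as slopes to the right and down, at radius r is drawn at 1 + k1 r^2 times it, then the intrinsics apply), "R" (3x3) and "t" (3): a world point X has camera coordinates R X + t; the wrist camera has in their place "tool_from_camera" (4x4, takes a point from camera to tool coordinates, whose origin is the TCP and whose axes are the flange's). Camera axes: x right, y down, z forward; pixel columns grow to the right and rows downward; lengths in m; the calibration is good to about 2 mm. A picture is of the moment at which its call begins: read the wrist's pose just before it.
A pose or a line that the arm cannot do raises arm.PlanningError and nothing moves.
- finish_job(): hands the job in; it is judged then, once.
Trained networks look in the newest picture that a camera, given by its name, has taken for a name from the list of things; names that differ only in an ending like _2 or _b are one class to them, and where a whole thing is asked for, a point or a joint stands for the part that bears it (a point fixed in the world has none). Each returns a list of dicts, best first, with "confidence" (0 to 1); they miss things now and then, are a little off and sometimes report something else, mostly with a low value. They report only what shows in the picture. A call takes as long as a camera call.
- vision.recognise(camera, thing): "at" ([x, y, z] in m, in the coordinates of the camera as it stood for that picture, good to about 4 mm: the middle of the surface that is visible of it).
- vision.cut_out(camera, thing): "pixels" (480x640 bool, what is visible of it).
- vision.place_of(camera, thing): "at" ([x, y, z] in m, in the coordinates of the camera as it stood for that picture, good to about 4 mm: a listed point, or the origin of a listed thing).
The state is a dict: "time": time; "q": joint angles; "qvel": joint speeds; "joint_torque": joint torques, N m; "position": TCP position; "ee_rot": TCP orientation; "force": force on the tool from outside, world axes, zero at the start; "wrist_torque": the same for the moment, N m; "gripper_width": opening from 0.0 (shut) to 1.0 (fully open); "grasp_force": force on a finger pad.
Only numpy, scipy, OpenCV 4.12 (cv2) and the standard library are available. Lean on these libraries where they do the work, as an engineer would, in place of code of your own. Each camera call takes 0.05 s, during which the arm holds its last target. There are 200 camera calls.

## Working session

There is one attempt and no reset: what is moved stays moved. The work goes in short steps, each a Python script; the robot and the scene stay as the last script left them, time stands still between calls to the robot, and variables do not carry over. Pictures are saved under pics/ and viewed, at most 10 in all, crops included, and the job is handed in when it is done.

```bash
ls; mkdir -p pics; cat > h.py <<'E'
import numpy as np, cv2
from workcell import arm, vision, finish_job
def world(c,p): return np.asarray(c["R"]).T@(np.asarray(p)-np.asarray(c["t"]))
def cloud(c):
    f=240/np.tan(np.radians(c["vfov"])/2)
    v,u=np.mgrid[0:480,0:640].astype(float)
    K=np.array([[f,0,c["cx"]],[0,f,c["cy"]],[0,0,1]])
    xd=(u-c["cx"])/f; yd=(v-c["cy"])/f; x,y=xd.copy(),yd.copy()
    for _ in range(15):
        s=1+c["k1"]*(x*x+y*y); x,y=xd/s,yd/s
    z=c["range_z"]; P=np.stack([x*z,y*z,z],-1)
    if "R" in c: R,t=np.asarray(c["R"]),np.asarray(c["t"]); return (P-t)@R
    return P
E
python3 - <<'E'
from h import *
for n in ("scene","top"):
    c=vision.capture(n); cv2.imwrite(f"pics/{n}.png",c["image"][:,:,::-1])
    P=cloud(c)
    for o in ("tile_board","roller_stand","roller","board_top","roller_grip","mug_a","amber_bottle","tape_roll","tin_b"):
        r=vision.place_of(n,o)[:2]
        print(n,o,[(world(c,a["at"]).round(4).tolist(),round(a["confidence"],2)) for a in r])
    for o in ("tile_board","roller_stand","roller_grip"):
        r=vision.cut_out(n,o)
        if r:
            m=r[0]["pixels"]&(c["range_z"]>0); q=P[m]
            print(n,o,m.sum(),np.percentile(q,[1,50,99],axis=0).round(4).tolist(), cv2.minAreaRect((q[:,:2]*1000).astype(np.float32)))
print(arm.read_state()["time"], arm.read_state()["ee_rot"])
E
```

```text
pics
workcell.py
scene tile_board [([0.5254, 0.1213, -0.0013], 0.76)]
scene roller_stand [([0.5486, -0.2395, 0.0019], 0.81), ([0.5266, 0.1167, 0.0223], 0.73)]
scene roller [([0.5498, -0.2453, 0.0257], 0.72)]
scene board_top [([0.5269, 0.117, 0.0249], 0.91)]
scene roller_grip []
scene mug_a [([0.4874, 0.3856, 0.0003], 0.77)]
scene amber_bottle [([0.6032, -0.4783, -0.0003], 0.9)]
scene tape_roll [([0.4629, -0.4986, 0.0013], 0.83)]
scene tin_b [([0.3425, -0.2745, -0.0018], 0.62)]
scene tile_board 1658 [[0.433, 0.0284, -0.0], [0.4985, 0.1078, 0.0236], [0.6015, 0.2236, 0.0299]] ((396.458251953125, -154.378173828125), (882.0718994140625, 178.03831481933594), 66.71943664550781)
scene roller_stand 308 [[0.4771, -0.2928, -0.0017], [0.4976, -0.2417, 0.024], [0.6693, -0.1811, 0.1184]] ((466.2784423828125, -359.84857177734375), (663.5433349609375, 161.5791015625), 56.43675994873047)
scene roller_grip 546 [[0.5069, -0.2647, -0.0007], [0.5532, -0.2486, 0.1003], [0.6509, -0.1329, 0.1196]] ((603.4265747070312, -192.13758850097656), (250.87765502929688, 84.26251983642578), 48.36033248901367)
top tile
[... 498 characters left out ...]
 0.0229], [0.6142, 0.2244, 0.0315]] ((528.0761108398438, 120.09544372558594), (208.5928192138672, 167.74057006835938), 79.00749206542969)
top roller_stand 1301 [[0.4826, -0.2926, 0.0049], [0.5442, -0.2266, 0.0144], [0.617, -0.189, 0.1178]] ((553.57177734375, -241.69952392578125), (145.4353790283203, 106.8760986328125), 0.5199175477027893)
top roller_grip 593 [[0.4819, -0.264, 0.0147], [0.5429, -0.2368, 0.1084], [0.6144, -0.2176, 0.1221]] ((549.309814453125, -244.4065399169922), (138.93771362304688, 55.31517791748047), 0.882372260093689)
1.3 [[ 9.41141564e-01  3.38012657e-01  4.75306748e-06]
 [ 3.38012656e-01 -9.41141561e-01 -7.91463100e-05]
 [-2.22791452e-05  7.60944790e-05 -9.99999997e-01]]
```

```bash
cat >> h.py <<'E'
def Rz(yaw): # tool down, tool x along (cos yaw, sin yaw)
    c,s=np.cos(yaw),np.sin(yaw); return np.array([[c,s,0],[s,-c,0],[0,0,-1.]])
def wcap(name):
    s=arm.read_state(); c=vision.capture("wrist"); T=np.asarray(c["tool_from_camera"])
    cv2.imwrite(f"pics/{name}.png",c["image"][:,:,::-1])
    A=s["ee_rot"]@T[:3,:3]; b=s["ee_rot"]@T[:3,3]+s["position"]
    c["R"]=A.T; c["t"]=-A.T@b; return c
E
python3 - <<'E'
from h import *
for nm,xy,yaw in (("wstand",(0.50,-0.24),0.0),("wboard",(0.47,0.12),np.radians(-11))):
    arm.movep([*xy,0.36],Rz(yaw)); 
    c=wcap(nm); P=cloud(c); np.savez(nm,P=P,img=c["image"])
    if nm=="wstand": print(np.asarray(c["tool_from_camera"]).round(3))
    for o in (("roller_stand","roller","roller_grip") if nm=="wstand" else ("tile_board","board_top","tile_a1","tile_b4")):
        r=vision.place_of("wrist",o)[:3]; print(o,[(world(c,a["at"]).round(4).tolist(),round(a["confidence"],2)) for a in r])
    print(arm.read_state()["q"].round(2),arm.read_state()["time"])
a=[cv2.resize(cv2.imread(f"pics/{n}.png"),(400,300)) for n in ("scene","top","wstand","wboard")]
cv2.imwrite("pics/m1.png",np.vstack([np.hstack(a[:2]),np.hstack(a[2:])]))
E
```

```text
[[-0.    -0.963 -0.27   0.075]
 [ 1.    -0.     0.     0.   ]
 [-0.    -0.27   0.963 -0.166]
 [ 0.     0.     0.     1.   ]]
roller_stand []
roller [([0.5535, -0.2381, 0.0272], 0.91)]
roller_grip [([0.548, -0.2375, 0.103], 0.94)]
[-0.54 -0.01  1.38 -0.    1.77  1.03] 3.1917
tile_board [([0.5278, 0.1193, -0.0], 0.92)]
board_top [([0.5277, 0.1242, 0.0242], 0.75)]Traceback (most recent call last):
  File "<stdin>", line 7, in <module>
ValueError: it knows: amber_bottle, board_top, mug, roller, roller_grip, roller_stand, tape_roll, tile_board, tin
```

```bash
python3 - <<'E'
from h import *
from numpy import load
def rect(P,c,r,lo,hi):
    q=P.reshape(-1,3); q=q[np.isfinite(q).all(1)]
    q=q[(np.hypot(*(q[:,:2]-c).T)<r)&(q[:,2]>lo)&(q[:,2]<hi)]
    return len(q),cv2.minAreaRect((q[:,:2]*1000).astype(np.float32)),np.median(q[:,2])
s=load("wstand.npz")["P"]; b=load("wboard.npz")["P"]
top=cloud(vision.capture("top"))
for P in (b,top):
    print("board",rect(P,(.527,.12),.14,.015,.035),rect(P,(.527,.12),.15,.0015,.035),rect(P,(.527,.12),.05,.023,.035))
for P in (s,top):
    print("foot",rect(P,(.55,-.24),.1,.008,.13)); print("upper",rect(P,(.55,-.24),.1,.085,.13)); print("grip",rect(P,(.55,-.24),.045,.112,.13)); print("foottop",rect(P,(.55,-.24),.1,.008,.018))
a=[cv2.resize(cv2.imread(f"pics/{n}.png"),(400,300)) for n in ("scene","top","wstand","wboard")]
cv2.imwrite("pics/m1.png",np.vstack([np.hstack(a[:2]),np.hstack(a[2:])]))
E
```

```text
board (20624, ((557.8314819335938, 113.9604721069336), (190.94570922851562, 211.6622314453125), 78.5256576538086), np.float64(0.02444079570421394)) (26563, ((541.9445190429688, 119.94755554199219), (269.6021728515625, 297.6521301269531), 1.3951445817947388), np.float64(0.02302778848344937)) (5074, ((527.0604248046875, 120.08651733398438), (98.5287857055664, 98.61016845703125), 79.71096801757812), np.float64(0.02528249967138029))
board (1381, ((557.2669677734375, 113.3102798461914), (188.7313995361328, 210.46560668945312), 78.34681701660156), np.float64(0.023160102391687986)) (2639, ((516.8334350585938, 106.20447540283203), (264.96514892578125, 298.2489929199219), 53.174102783203125), np.float64(0.017733885394780897)) (42, ((521.1466064453125, 127.23169708251953), (91.50646209716797, 16.27247428894043), 13.130880355834961), np.float64(0.026655682592492416))
foot (10848, ((549.47314453125, -240.28016662597656), (138.70046997070312, 104.65108489990234), 0.5981302261352539), np.float64(0.014856748241678559))
upper (3330, ((549.4682006835938, -240.34970092773438), (138.70057678222656, 48.
[... 264 characters left out ...]
30224609375), (136.11343383789062, 104.71357727050781), 0.7615980505943298), np.float64(0.013671232019122107))
foot (1849, ((550.6572265625, -241.31765747070312), (134.76210021972656, 172.16909790039062), 87.07328033447266), np.float64(0.016872554327336853))
upper (483, ((549.324951171875, -240.6190185546875), (47.70082092285156, 139.36865234375), 88.99329376220703), np.float64(0.11376333208116858))
grip (226, ((548.0054321289062, -240.8231964111328), (79.68949127197266, 23.886816024780273), 0.24578382074832916), np.float64(0.11722948321615123))
foottop (995, ((550.6572265625, -241.31765747070312), (134.76210021972656, 172.16909790039062), 87.07328033447266), np.float64(0.01346303707354211))
```

View pics/m1.png

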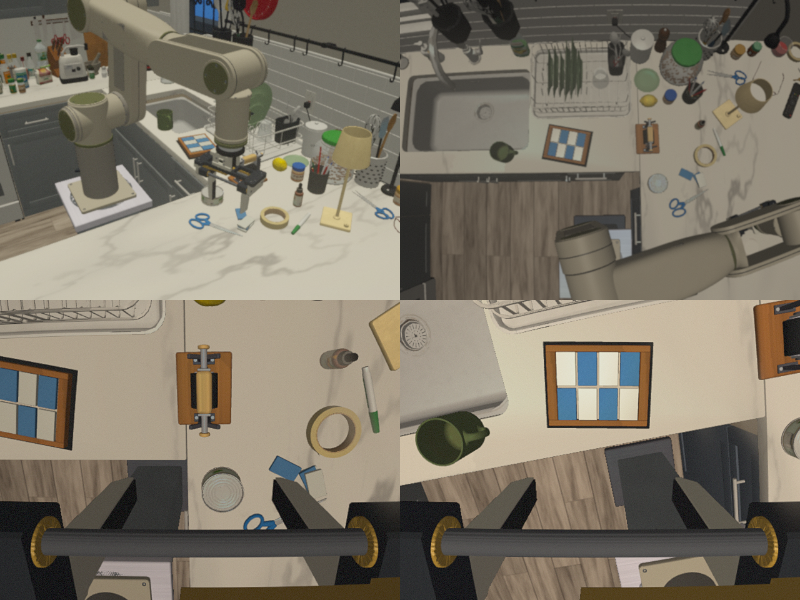

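```bash
python3 - <<'E'
from h import *
P=np.load("wboard.npz")["P"]
m=((P[...,2]>.015)&(P[...,2]<.035)&(np.hypot(P[...,0]-.527,P[...,1]-.12)<.14)).astype(np.uint8)
m=cv2.morphologyEx(m,cv2.MORPH_OPEN,np.ones((3,3)))
n,l,st,_=cv2.connectedComponentsWithStats(m); k=1+np.argmax(st[1:,4])
q=P[l==k]; r=cv2.minAreaRect((q[:,:2]*1000).astype(np.float32)); print(r)
yaw=np.radians(r[2]-90 if r[1][0]>r[1][1] else r[2]); e=np.array([[np.cos(yaw),np.sin(yaw)],[-np.sin(yaw),np.cos(yaw)]])
d=(q[:,:2]-np.array(r[0])/1000)@e.T*1000
for w in (0,1): print(np.percentile(d[:,w],[.2,1,99,99.8]).round(1))
for y in np.arange(-90,91,12): 
    row=[np.median(q[(abs(d[:,1]-y)<4)&(abs(d[:,0]-x)<4),2])*1000 for x in (-68,-50,-32,-14,14,32,50,68)]
    print(y,np.round(row,1))
Y=np.radians(.6); R=Rz(Y)
arm.movep([.5497,-.2403,.20],R); arm.gripper_to(1.0)
arm.move_linear([.5497,-.2403,.085],R,vel=.1)
f0=arm.read_state()["force"]
arm.gripper_to(0.0,grasp_force=50)
s=arm.read_state(); print(s["gripper_width"]*93,s["grasp_force"],s["force"],f0,s["time"])
arm.move_linear([.5497,-.2403,.105],R,vel=.05)
arm.move_linear([.5497,-.2403,.22],R,vel=.15)
s=arm.read_state(); print(s["gripper_width"]*93,s["grasp_force"],s["force"],s["wrist_torque"],s["time"])
c=wcap("lift")
c=vision.capture("scene"); cv2.imwrite("pics/s2.png",c["image"][:,:,::-1])
a=[cv2.imread("pics/lift.png"),cv2.imread("pics/s2.png")]
cv2.imwrite("pics/m2.png",np.hstack([cv2.resize(x,(400,300)) for x in a]))
E
```

```text
((526.630859375, 120.29376220703125), (190.94570922851562, 147.9884033203125), 78.5256576538086)
[-73.2 -71.8  72.4  73.6]
[-94.4 -92.9  92.9  94.5]
-90 [21.3 21.7 21.3 21.4 21.8 22.  21.9 21.8]
-78 [21.4 22.1 21.8 22.1 22.1 21.1 22.  21.7]
-66 [21.7 25.1 24.9 24.9 25.8 25.4 25.3 21.9]
-54 [21.9 25.5 25.1 25.  25.5 25.4 25.5 22. ]
-42 [21.6 24.8 25.3 24.7 25.4 25.  25.1 21.8]
-30 [21.7 25.2 25.1 25.  25.8 25.5 25.6 21.4]
-18 [21.6 24.6 25.1 25.2 25.5 25.4 25.6 21.7]
-6 [21.7 24.9 25.1 25.1 25.2 25.6 25.8 21.7]
6 [21.3 25.2 24.8 24.8 25.4 25.6 25.2 21.2]
18 [21.6 25.3 25.3 25.1 25.5 25.5 25.6 21.8]
30 [21.9 25.1 25.3 25.  25.7 25.6 25.6 21.6]
42 [21.7 24.6 24.7 24.9 25.8 25.4 25.4 21.9]
54 [21.6 24.6 25.1 25.1 26.1 26.  25.7 21.8]
66 [21.6 25.  25.  25.  26.1 25.7 25.8 22.4]
78 [21.5 21.4 21.7 22.3 22.  21.8 21.4 22.1]
90 [21.3 21.4 21.8 21.4 21.8 21.7 21.5 21.8]
23.585809995123924 49.999927282333374 [-0.02679879 -0.37201908  0.08231187] [-0.09098704  0.69322341  0.56403421] 8.825
23.791369055063615 49.998573660850525 [ 0.65391553  0.01965969 -4.34465033] [-0.01818931 -0.01987929 -0.00055018] 10.2917
```

View pics/m2.png

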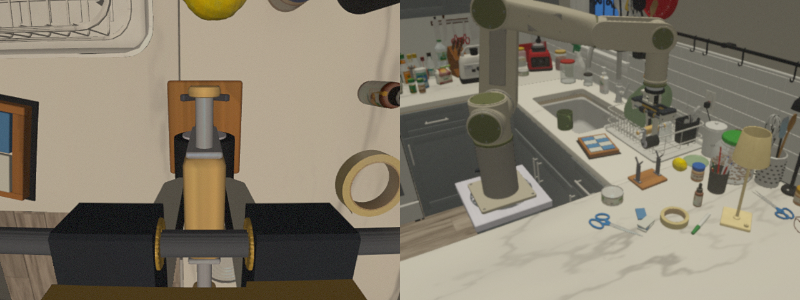

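```bash
cat > roll.py <<'E'
from h import *
C=np.array([.5266,.1203]); Y=np.radians(-11.47); R=Rz(Y)
ex=np.array([np.cos(Y),np.sin(Y)]); ey=np.array([-np.sin(Y),np.cos(Y)])
def pos(x,y,z): return [*(C+x*ex+y*ey),z]
def press(x,y,fmax=14):
    arm.movep(pos(x,y,.16),R); arm.pause(.2)
    f0=arm.read_state()["force"]
    arm.move_linear(pos(x,y,.092),R,vel=.12)
    hit=arm.move_linear(pos(x,y,.077),R,vel=.015,max_force=fmax)
    s=arm.read_state(); print("press",hit,s["position"].round(4),(s["force"]-f0).round(1),round(s["time"],1))
    return f0,s["position"][2]
E
python3 - <<'E'
from roll import *
f0,z=press(-.032,-.058)
np.save("f0",f0)
for dz in (-.0005,-.001,-.0015):
    arm.move_linear(pos(-.032,-.058,z+dz),R,vel=.02); arm.pause(.1); s=arm.read_state()
    F=s["force"]-f0; print(dz,s["position"][2].round(4),F.round(1),s["wrist_torque"].round(2),s["gripper_width"]*93)
    if F[2]>16: break
E
```

```text
press True [0.484  0.07   0.0809] [-2.1 -0.8 10.4] 13.3
-0.0005 0.0809 [-1.   0.3  8.6] [0.07 0.03 0.01] 24.02910988996731
-0.001 0.0809 [-1.9  0.6 10.9] [0.12 0.43 0.02] 23.913509729210844
-0.0015 0.0808 [-3.8  0.4 16.2] [ 0.13  0.72 -0.02] 23.679919894727565
```

```bash
cat >> roll.py <<'E'
def run(x,ys,zc,f0,T=16):
    out=[]
    for y in ys:
        arm.move_linear(pos(x,y,zc),R,vel=.05); s=arm.read_state(); F=s["force"]-f0
        out.append((round(y*1000),round(s["position"][2]*1000,1),round(F[2],1),round(np.hypot(*F[:2]),1)))
        if np.linalg.norm(F)>40: print("ABORT",F); break
        zc+=np.clip(.00005*(F[2]-T),-.0005,.0005); zc=np.clip(zc,.0782,.0812)
    print(*out,"\nzc",zc,s["time"]); return zc
E
python3 - <<'E'
from roll import *
f0=np.load("f0.npy")
zc=run(-.032,[-.066,-.072],.0795,f0)
zc=run(-.032,np.arange(-.06,.073,.012),zc,f0)
zc=run(-.032,np.arange(.06,-.073,-.022),zc,f0)
p=arm.read_state()["position"]; arm.move_linear([p[0],p[1],.12],R,vel=.15)
arm.pause(.2); print(arm.read_state()["force"]-f0, arm.read_state()["time"])
E
```

```text
(-66, np.float64(80.8), np.float64(15.4), np.float64(2.3)) (-72, np.float64(80.8), np.float64(15.1), np.float64(3.0)) 
zc 0.07942518052122201 14.925
(-60, np.float64(80.8), np.float64(16.0), np.float64(3.9)) (-48, np.float64(80.8), np.float64(16.2), np.float64(3.5)) (-36, np.float64(80.8), np.float64(15.3), np.float64(1.7)) (-24, np.float64(80.9), np.float64(16.1), np.float64(3.2)) (-12, np.float64(80.9), np.float64(16.1), np.float64(2.9)) (0, np.float64(80.7), np.float64(14.3), np.float64(2.4)) (12, np.float64(80.8), np.float64(15.6), np.float64(2.8)) (24, np.float64(80.9), np.float64(15.1), np.float64(2.8)) (36, np.float64(80.8), np.float64(15.1), np.float64(2.8)) (48, np.float64(80.8), np.float64(15.4), np.float64(2.3)) (60, np.float64(80.9), np.float64(15.4), np.float64(2.9)) (72, np.float64(80.8), np.float64(14.8), np.float64(1.9)) 
zc 0.0790944992003405 19.625
(60, np.float64(80.9), np.float64(16.4), np.float64(2.9)) (38, np.float64(80.7), np.float64(15.1), np.float64(1.6)) (16, np.float64(80.8), np.float64(17.5), np.float64(3.0)) (-6, np.float64(80.8), np.float64(15.6), np.float64(3.1)) (-28, np.float64(80.8), np.float64(16.3), np.float64(2.2)) (-50, np.float64(80.8), np.float64(16.3), np.float64(3.2)) (-72, np.float64(80.8), np.float64(17.4), np.float64(3.1)) 
zc 0.07922720758393366 23.5667
[ 0.75469006 -0.37329661 -0.81612943] 24.1917
```

Column a went very evenly. Column b is next, then a check with the wrist camera.

```bash
python3 - <<'E'
from roll import *
f0,z=press(.032,-.058)
zc=run(.032,[-.066,-.072],.0793,f0)
zc=run(.032,np.arange(-.06,.073,.012),zc,f0)
zc=run(.032,np.arange(.06,-.073,-.022),zc,f0)
p=arm.read_state()["position"]; arm.move_linear([p[0],p[1],.16],R,vel=.2)
# look
arm.movep([.43,.13,.34],R); c=wcap("after"); P=cloud(c); q=P.reshape(-1,3)
d=np.c_[(q[:,:2]-C)@ex,(q[:,:2]-C)@ey]*1000
for y in (-86,-58,-19,19,58,86):
    print(y,[(round(np.median(v)*1000,2),len(v)) for x in (-68,-32,32,68) for v in [q[(abs(d[:,1]-y)<(12 if abs(y)<80 else 5))&(abs(d[:,0]-x)<(4 if abs(x)>60 else 22)),2]] if len(v)])
s=arm.read_state(); print(s["gripper_width"]*93,s["time"])
E
```

```text
press True [0.5467 0.0572 0.0809] [-1.3  0.  10.3] 26.3
(-66, np.float64(80.8), np.float64(13.7), np.float64(6.1)) (-72, np.float64(80.8), np.float64(14.5), np.float64(5.8)) 
zc 0.07911072274970193 26.85
(-60, np.float64(80.8), np.float64(15.3), np.float64(6.2)) (-48, np.float64(80.8), np.float64(14.9), np.float64(5.7)) (-36, np.float64(80.8), np.float64(14.2), np.float64(5.2)) (-24, np.float64(80.9), np.float64(15.3), np.float64(6.1)) (-12, np.float64(80.9), np.float64(15.4), np.float64(4.6)) (0, np.float64(80.8), np.float64(14.7), np.float64(4.7)) (12, np.float64(80.9), np.float64(15.2), np.float64(5.5)) (24, np.float64(80.9), np.float64(15.2), np.float64(5.6)) (36, np.float64(80.8), np.float64(14.6), np.float64(4.5)) (48, np.float64(80.9), np.float64(15.9), np.float64(4.3)) (60, np.float64(80.9), np.float64(14.6), np.float64(3.8)) (72, np.float64(80.8), np.float64(15.3), np.float64(4.1)) 
zc 0.078544095500677 31.55
(60, np.float64(80.9), np.float64(15.9), np.float64(4.5)) (38, np.float64(80.8), np.float64(14.9), np.float64(5.0)) (16, np.float64(80.9), np.float64(16.2), np.float64(
[... 251 characters left out ...]
8844465195657 35.4917
-86 [(np.float64(21.65), 61), (np.float64(21.77), 363), (np.float64(21.78), 399), (np.float64(21.83), 75)]
-58 [(np.float64(439.05), 3969), (np.float64(21.74), 891), (np.float64(21.7), 969), (np.float64(21.78), 187)]
-19 [(np.float64(438.8), 7948), (np.float64(361.57), 3928), (np.float64(21.78), 955), (np.float64(21.68), 183)]
19 [(np.float64(445.4), 5982), (np.float64(21.69), 745), (np.float64(21.67), 974), (np.float64(21.9), 188)]
58 [(np.float64(437.89), 1193), (np.float64(21.75), 883), (np.float64(21.78), 958), (np.float64(21.73), 186)]
86 [(np.float64(21.88), 62), (np.float64(21.76), 368), (np.float64(21.82), 400), (np.float64(21.6), 74)]
23.737603374702818 37.0167
```

View pics/after.png

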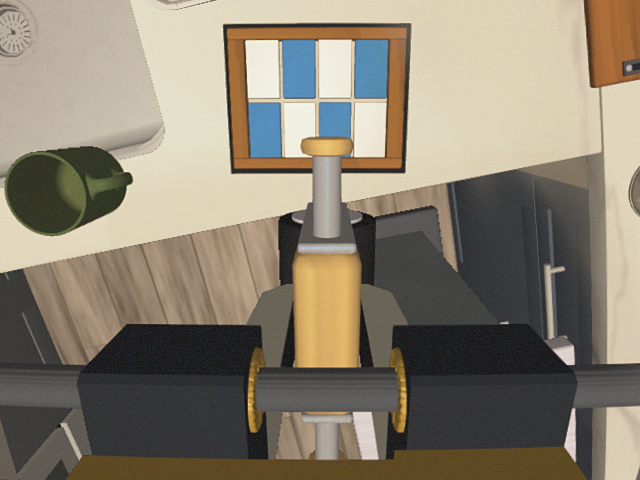

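```bash
python3 - <<'E'
from h import *
R=Rz(np.radians(.6)); p=[.5497,-.2403]
arm.movep([*p,.22],R); arm.move_linear([*p,.115],R,vel=.12); arm.pause(.2); f0=arm.read_state()["force"]
hit=arm.move_linear([*p,.0845],R,vel=.03,max_force=6)
s=arm.read_state(); print(hit,s["position"].round(4),(s["force"]-f0).round(1),s["time"])
c=vision.capture("scene"); cv2.imwrite("pics/s3.png",cv2.resize(c["image"][180:340,360:560,::-1],(800,600)))
E
```

```text
True [ 0.5494 -0.2404  0.0849] [-0.4  0.   9.6] 40.7083
```

View pics/s3.png

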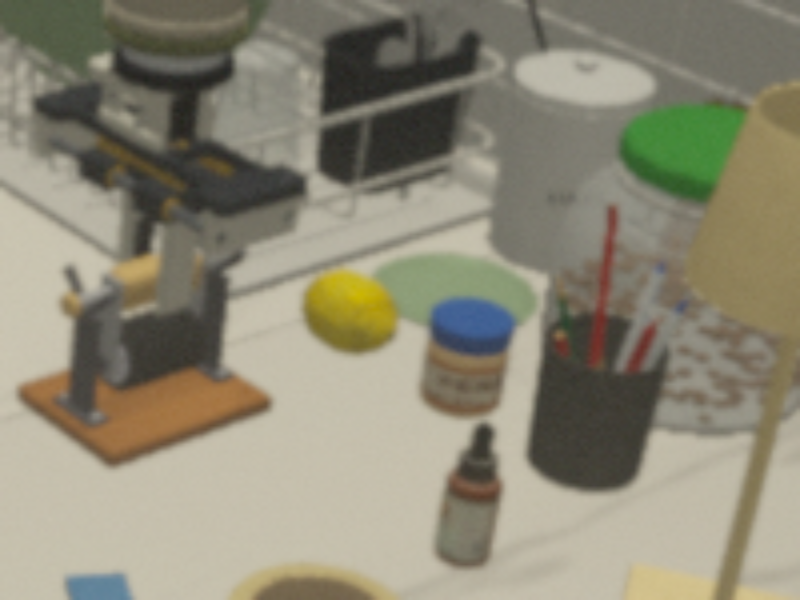

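The roller is seated in both forks: the near fork is at about (90,320) and the far one at about (213,310). The pin height also matches the one at pickup. I'll release it now.

```bash
python3 - <<'E'
from h import *
R=Rz(np.radians(.6)); p=[.5497,-.2403]
arm.gripper_to(0.6); arm.gripper_to(1.0); arm.pause(.3)
arm.move_linear([*p,.2],R,vel=.1); arm.movep([.48,-.24,.36],R); arm.pause(.3)
c=wcap("end"); P=cloud(c); q=P.reshape(-1,3)
q=q[(np.hypot(q[:,0]-.55,q[:,1]+.24)<.1)]
for lo in (.085,.112):
    k=q[(q[:,2]>lo)&(q[:,2]<.13)]; k=k if lo<.1 else k[np.hypot(k[:,0]-.55,k[:,1]+.24)<.045]
    print(cv2.minAreaRect((k[:,:2]*1000).astype(np.float32)),np.median(k[:,2]))
r=vision.place_of("wrist","roller"); print(world(c,r[0]["at"]) if r else r, arm.read_state()["time"])
E
```

```text
((549.5926513671875, -240.17608642578125), (139.8733673095703, 49.72008514404297), 0.45588812232017517) 0.11542464160774622
((549.1072387695312, -240.4566192626953), (71.50743865966797, 23.799238204956055), 0.3337878882884979) 0.11676956327267668
[ 0.5494623 -0.2400415  0.0250142] 45.0167
```

View pics/end.png

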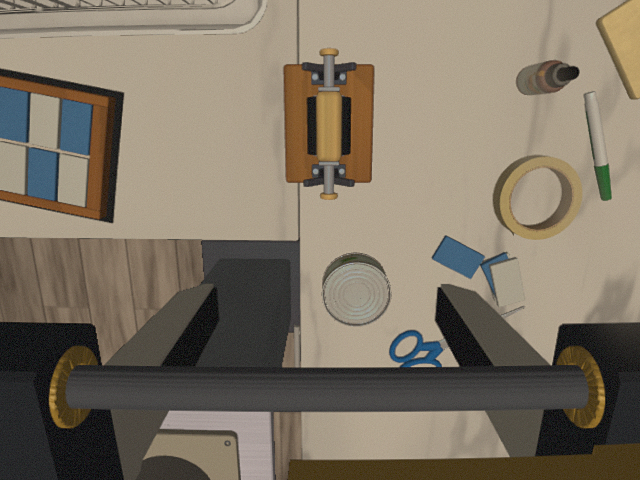

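The roller hangs level in both forks (pins at about (328,70) and (328,185)), and the tin, tape and bottle haven't moved.

```bash
python3 -c "
from workcell import finish_job; print(finish_job())"
```

```text
the job is handed in; nothing more can be done
None
```

The job is handed in: both columns of tiles were rolled at about 15 N, seven tiles measured level with the rim (a2 was hidden by the gripper, but the wheel ran at flush height over it), and the roller hangs back in its forks with nothing else disturbed, at about 45 s of the 67 s limit.

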